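Level the display stand and hover the trophy case over it

TASK

Turn the knob at the front of the little display stand until its tilting platform is level. Then carry the closed clear display case over the top of the game rack to the stand and hold it still, upright, centred over the platform and squared up with it, about one centimetre above it, so that I can slip the adhesive pads underneath. Never let the case touch the platform or the rack, leave the other things where they are, and finish while still holding the case in the air.

Things in the scene. Friction and masses are not known exactly. Their poses are not given: they have to be found in the camera images.
- stand: Display stand, fixed: black bed 225 x 104 x 14 mm, a pedestal with a square dark-wood tilting platform (100 x 100 x 10 mm) and a knob in front. Origin on the shelf top under the platform's middle; x points from knob to platform, y left, z up. The bed spans x -164.5 to 60.5 mm. The platform's hinge runs along y, 48 mm up.
- tilt_knob (a joint): Tilt knob angle (rad), 0 to 2.6, grows clockwise from above; stays where left; takes 0.04 N m. Its raised bar lies along the stand's x at 0 and square across it (along y) at 1.571, where the platform is level. Tilts the platform 0.14 rad per rad: clockwise raises the knob-side edge, which starts low (knob 0.25 to 0.95).
- tilt_knob_grip (a point): Grip point on the knob's vertical axis, 128 mm before the stand's origin (on its -x axis), 51 mm above the shelf top. The bar is 42 mm long, 14 mm thick, and reaches from 28 to 58 mm above the shelf top; below it is a round skirt 44 mm across on a 68 mm disc. x runs along the bar.
- platform_mid (a point): Middle of the platform's top face (60 mm above the shelf top when level), marked round about by a thin inlaid brass square 66 mm wide that lies flush. x and y run along the platform's edges, z is normal to it.
- case: Closed display case, loose, standing upright: clear acrylic box 64 x 64 x 84 mm with an 8 mm black base plate and a small brass trophy cup inside, 0.2 to 0.42 kg. Origin at the centre of its underside, z up, x and y along its sides. It may be held by any pair of opposite sides; either pair of sides may be squared with the platform.
- rack: Slotted grey plastic game rack with four game boxes standing in it, fixed: 240 mm along its x, 100 mm along its y, 117 mm tall over the boxes. Origin under its centre. It stands between the case (left) and the stand (right).
- speaker: Bystander: small aluminium speaker, upright cylinder 66 mm across, 90 mm tall, loose. Origin under its centre.
- bowl: Bystander: glazed ceramic bowl, 90 mm across, 45 mm tall, loose. Origin under its centre.
- controller: Bystander: yellow game controller, about 90 x 150 x 30 mm, lying loose on the charging base. Origin at the centre of its underside.
- charger: Bystander: black charging base, fixed, 100 x 160 x 22 mm. Origin under its centre.
- remote: Bystander: black remote control, 160 x 42 x 18 mm, loose. Origin under its centre.
- mug: Bystander: white mug, 80 mm across, 90 mm tall, handle at its +y, loose. Origin under its centre.
There are look-alikes about, which are no part of the job. There is more than one size of the stand; the job needs the smaller.

How it is judged:
By the outcome, as a careful person would: the job done as asked, in the order asked, and still so for the second after the job is handed in, while the arm keeps its last pose, push and grip.
It also fails if it takes over 64 s, if anything falls off the work surface, if the arm or the gripper's body presses on something with over 40 N, if the wrist force passes 120 N, or if a joint passes its speed limit or range.

ROBOT

A 7-joint arm with a two-finger parallel gripper is mounted at the origin on the work surface. World frame = base frame: x ahead of the robot, y to its left, z up, the work surface at z = 0. Lengths are in mm, angles in rad, forces in N, time in s.
With the tool pointing down it reaches from about 425 to 1025 mm from the base axis. Payload 9.4 kg.
Tool frame: the origin (TCP) lies at the very end of the fingers, on their centre line; the grasp point (between the pads) lies r.hold_point_z behind it (r.hold_point_z is the distance from the TCP to the grasp point, in mm); z points along the fingers, y is the line along which they close (so a half turn about z gives the same grasp; the last joint's range is limited). The gripper opens to 85 mm and grips with 20 to 120 N. Pads are 22 mm wide; open, the fingers measure 114 mm over their backs; the gripper's body (76 mm by 85 mm) begins 54 mm behind the grasp point. The pads swing forward as they close: fully open they stand 13 mm farther back than shut.
Start: joints at [-1.369, 0.599, -0.003, 1.599, 0.002, 0.943, -0.08], TCP at [199.527, 697.003, 197.575] pointing down, gripper open.
Joint ranges: [-2.57, 2.57], [-0.35, 1.97], [-1.29, 1.29], [0.11, 2.56], [-1.05, 4.19], [0.11, 1.86], [-2.63, 2.63]. Speed limits (rad/s): [2.22, 2.22, 3.01, 3.01, 3.14, 3.14, 3.14].

INTERFACE

Orientations are given as a rotation vector (axis times angle).
In Python, from workcell import r gives the robot as it stands. The module is installed in compiled form; this text tells all that it offers. Calls block until the motion is done:
- r.move_ptp(position, orientation): joint-space move of the TCP to a pose.
- r.movel(position, speed=150, orientation=None): straight line of the TCP; orientation=None keeps the orientation; speed is the mean speed in mm/s.
- r.set_joints(angles): joint-space move.
- r.set_gripper(opening, strength=None): finger opening in mm; strength is the grip in N (None keeps the last); returns when the fingers have stopped.
- r.wait(seconds).
- r.solve_ik(position, orientation): joint angles nearest the present ones, or None.
- r.sense(): the state.
- r.snapshot(name): name is "scene" or "top" or "wrist"; returns a dict with "img" (480x640x3 uint8, red, green, blue), "camera_matrix" (3x3 intrinsics, pixels), "R" (3x3) and "t" (3): a world point X has camera coordinates R X + t. Camera axes: x right, y down, z forward; pixel columns grow to the right and rows downward; lengths in mm; the calibration is good to about 2 mm. A picture is of the moment at which its call begins. There is no depth.
A pose or a line that the arm cannot do raises r.PlanningError and nothing moves.
- r.close_job(): hands the job in; it is judged then, once.
Trained networks look in a picture, given as the dict that the camera call returned (one of the last four; its "shot" number tells which), for a name from the list of things; names that differ only in an ending like _2 or _b are one class to them, and where a whole thing is asked for, a point or a joint stands for the part that bears it (a point fixed in the world has none). Each returns a list of dicts, best first, with "confidence" (0 to 1); they miss things now and then, are a little off and sometimes report something else, mostly with a low value. They report only what shows in the picture. A call takes as long as a camera call. They do not tell look-alikes from the thing itself.
- r.recognise(name, picture): "box" ([left, top, right, bottom] in pixels, round what is visible of it).
- r.silhouettes(name, picture): "pixels" (480x640 bool, what is visible of it) and "box" ([left, top, right, bottom] in pixels, round what is visible of it).
The state is a dict: "t": time; "qpos": joint angles; "dq": joint speeds; "tau": joint torques, N m; "ee_pos": TCP position; "ee_rot": TCP orientation; "ft_force": force on the tool from outside, world axes, zero at the start; "torque": the same for the moment, N m; "grip_width": finger opening in mm; "gripper_force": force on a finger pad.
Only numpy, scipy, OpenCV 4.12 (cv2) and the standard library are available. Lean on these libraries where they do the work, as an engineer would, in place of code of your own. Each camera call takes 0.05 s, during which the arm holds its last target. There are 200 camera calls.

## Working session

There is one attempt and no reset: what is moved stays moved. The work goes in short steps, each a Python script; the robot and the scene stay as the last script left them, time stands still between calls to the robot, and variables do not carry over. Pictures are saved under pics/ and viewed, at most 10 in all, crops included, and the job is handed in when it is done.

```bash
mkdir -p pics; cat > s.py <<'E'
from workcell import r
import numpy as np, cv2, pickle
def save(p,n): cv2.imwrite(f"pics/{n}.png",p["img"][:,:,::-1])
E
python3 - <<'E'
from s import *
P={}
for c in ["scene","top"]:
    p=r.snapshot(c); save(p,c); 
    print(c,p["camera_matrix"].tolist(),(-p["R"].T@p["t"]).round(),p["R"].round(3).tolist())
    for n in ["stand","tilt_knob","case","rack","speaker","bowl","platform_mid"]:
        for d in r.silhouettes(n,p):
            print(n,round(d["confidence"],2),np.round(d["box"]))
            P.setdefault((c,n),[]).append(d)
    P[c]=p
pickle.dump(P,open("p0.pkl","wb"))
s=r.sense();print(s["t"],s["ee_pos"],s["ee_rot"],r.hold_point_z,s["grip_width"])
E
```

```text
scene [[512.7792760735665, 0.0, 310.27881719534116], [0.0, 512.7792760735665, 242.31086684435155], [0.0, 0.0, 1.0]] [1098. -445.  920.] [[0.609, 0.793, -0.01], [0.615, -0.479, -0.627], [-0.502, 0.376, -0.779]]
stand 0.79 [ 56. 184. 178. 281.]
stand 0.7 [155. 266. 262. 364.]
tilt_knob 0.9 [177. 267. 195. 293.]
tilt_knob 0.72 [ 72. 187.  98. 215.]
case 0.65 [430. 142. 465. 191.]
rack 0.47 [430. 142. 464. 189.]
speaker 0.94 [356. 150. 381. 197.]
bowl 0.94 [398. 200. 437. 235.]
bowl 0.32 [354. 150. 379. 196.]
platform_mid 0.95 [182. 288. 253. 349.]
platform_mid 0.93 [ 84. 196. 169. 261.]
platform_mid 0.21 [354. 152. 380. 196.]
top [[545.3856200301294, 0.0, 326.7390189749403], [0.0, 545.3856200301294, 246.06155972846366], [0.0, 0.0, 1.0]] [ 360.  -51. 1168.] [[0.02, -1.0, -0.011], [-0.986, -0.018, -0.169], [0.168, 0.014, -0.986]]
stand 0.81 [420. 213. 478. 319.]
stand 0.69 [425. 344. 532. 480.]
tilt_knob 0.96 [480. 459. 509. 480.]
tilt_knob 0.65 [444. 287. 461. 307.]
case 0.71 [ 97. 221. 155. 270.]
case 0.42 [443. 287. 460. 308.]
case 0.31 [192. 191. 232. 233.]
rack 0.84 [284. 188. 335. 306.]
speaker 0.93 [186. 271. 225. 307.]
bowl 0.76 [190. 190. 233. 232.]
platform_mid 0.96 [434. 351. 521. 435.]
platform_mid 0.64 [423. 212. 476. 261.]
0.8 [199.53154472 696.98761261 197.58196094] [ 4.36465301e-01  3.11105984e+00 -3.29241697e-05] 18.700000000000003 85.57209846023277
```

```bash
ls pics
```

```text
scene.png
top.png
```

View pics/scene.png

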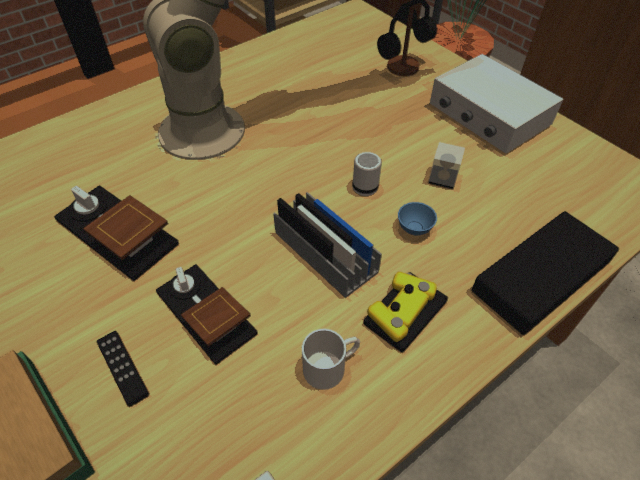

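View pics/top.png

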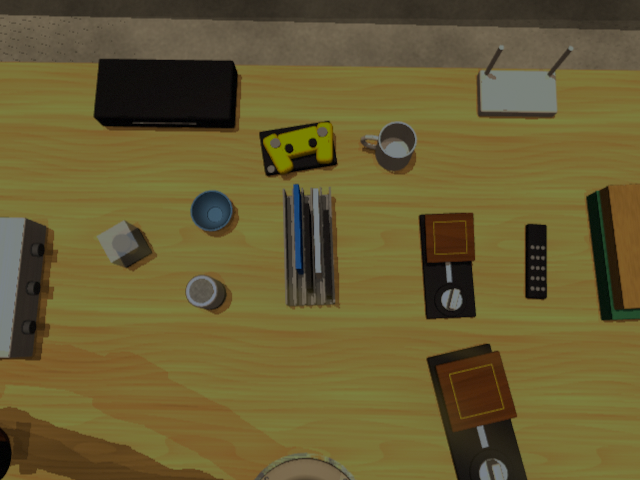

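The small stand is the one at top-view px (448,265), with its knob at (451,298). The big one at (478,410) is the look-alike. The case is at (122,243) in the top view and (447,165) in the scene view. The rack is at (310,245), between the case and the stand.

```bash
cat >> s.py <<'E'
from scipy.spatial.transform import Rotation as Ro
from scipy.optimize import least_squares
def back(p,uv,z):
    uv=np.atleast_2d(np.asarray(uv,float)); d=np.c_[uv,np.ones(len(uv))]@np.linalg.inv(p["camera_matrix"]).T@p["R"]
    c=-p["R"].T@p["t"]; return c+d*((z-c[2])/d[:,2])[:,None]
def proj(p,X):
    q=np.atleast_2d(X)@p["R"].T+p["t"]; q=q@p["camera_matrix"].T; return q[:,:2]/q[:,2:]
def down(yaw): # tool z down, tool x axis at yaw
    return (Ro.from_euler("z",yaw)*Ro.from_rotvec([np.pi,0,0])).as_rotvec()
E
python3 - <<'E'
from s import *
P=pickle.load(open("p0.pkl","rb"))
p=P["top"]
m=P[("top","stand")][0]["pixels"]
c=cv2.convexHull(np.argwhere(m)[:,::-1].astype(np.int32)).astype(float)[:,0]
b=back(p,c,14)[:,:2].astype(np.float32); print("stand",cv2.minAreaRect(b))
for k,z in(("tilt_knob",50),("platform_mid",58)):
    d=P[("top",k)][1]; q=np.argwhere(d["pixels"])[:,::-1].astype(np.float32); print(k,back(p,[q.mean(0)],z),cv2.minAreaRect(back(p,q,z)[:,:2].astype(np.float32)))
p2=P["scene"]; d=P[("scene","case")][0]["box"]
print("case scene: base ctr",back(p2,[(446,182)],4), "top c",back(p2,[(450,154)],84))
print("case top: top face",back(p,[(118,239)],84), back(p,[(130,258)],0))
q=np.argwhere(P[("top","rack")][0]["pixels"])[:,::-1].astype(np.float32);print("rack",cv2.minAreaRect(back(p,q,100)[:,:2].astype(np.float32)))
w=r.snapshot("wrist"); s=r.sense(); T=Ro.from_rotvec(s["ee_rot"])
print("cam in tool",T.inv().apply(-w["R"].T@w["t"]-s["ee_pos"]).round(1),(w["R"]@T.as_matrix()).round(3).tolist(),w["camera_matrix"][0,0])
a=cv2.resize(p["img"][190:330,80:250],None,fx=3.5,fy=3.5,interpolation=2); b=cv2.resize(p["img"][200:330,400:500],None,fx=3.5,fy=3.5,interpolation=2)
cv=np.zeros((490,960,3),np.uint8); cv[:a.shape[0],:a.shape[1]]=a; cv[:b.shape[0],600:600+b.shape[1]]=b; cv2.imwrite("pics/crop1.png",cv2.resize(cv,(800,408))[:,:,::-1])
E
```

```text
stand ((522.67236328125, -293.31329345703125), (226.57289123535156, 118.3460693359375), 2.8567235469818115)
tilt_knob [[ 444.84863607 -290.19120983   50.        ]] ((444.0361022949219, -289.87518310546875), (41.5805778503418, 41.75372314453125), 14.854135513305664)
platform_mid [[ 572.08141049 -286.70182688   58.        ]] ((572.5914916992188, -287.0108642578125), (102.36646270751953, 101.49331665039062), 2.0872488021850586)
case scene: base ctr [[563.88495463 385.47608613   4.        ]] top c [[550.07622256 391.50349233  84.        ]]
case top: top face [[552.30378954 389.15941073  84.        ]] [[525.73713156 393.49208772   0.        ]]
rack ((546.5638427734375, 2.8180618286132812), (243.85845947265625, 97.22312927246094), 3.2890090942382812)
cam in tool [  67.1   -1.5 -175.2] [[-0.0, 1.0, -0.0], [-0.965, -0.001, -0.264], [-0.264, 0.0, 0.965]] 411.3142472017764
```

View pics/crop1.png

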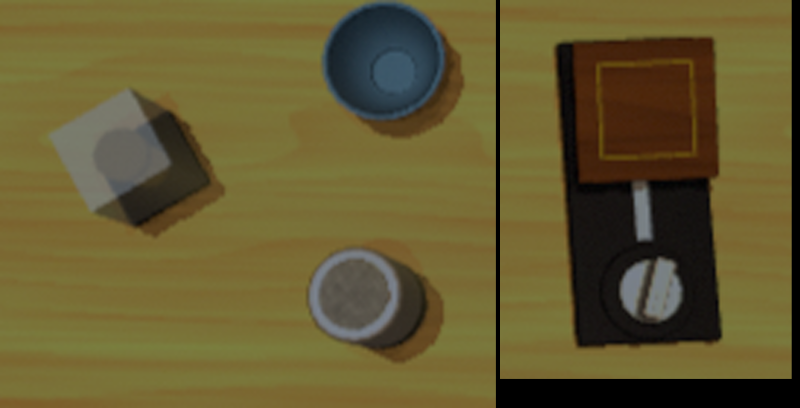

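```bash
python3 - <<'E'
from s import *
P=pickle.load(open("p0.pkl","rb"))
print("headphone base",back(P["scene"],[(405,68)],0),"top",back(P["scene"],[(410,5)],200))
s=r.sense();
r.movel([200,697,300],250)
r.move_ptp([510,-290,270],down(np.radians(165)))
p=r.snapshot("wrist"); save(p,"w1"); pickle.dump(p,open("w1.pkl","wb"))
for n in ["stand","tilt_knob","platform_mid"]:
    for d in r.silhouettes(n,p): print(n,d["confidence"],d["box"])
s=r.sense();print(s["t"],s["ee_pos"],s["qpos"])
E
```

```text
headphone base [[128.79798302 664.67652725   0.        ]] top [[118.58833807 657.20029643 200.        ]]
stand 0.66 [141.7, 0.0, 301.8, 66.1]
stand 0.58 [235.4, 79.9, 395.3, 319.8]
tilt_knob 0.8 [273.7, 109.8, 317.2, 154.1]
platform_mid 0.79 [272.6, 193.9, 396.8, 321.5]
platform_mid 0.69 [141.8, 0.1, 226.2, 33.0]
5.2083 [ 510.20719569 -289.74997398  269.97911829] [-0.28648595  0.57062619  1.12976822  1.88055105 -0.58902121  1.07459503
  2.39059483]
```

View pics/w1.png

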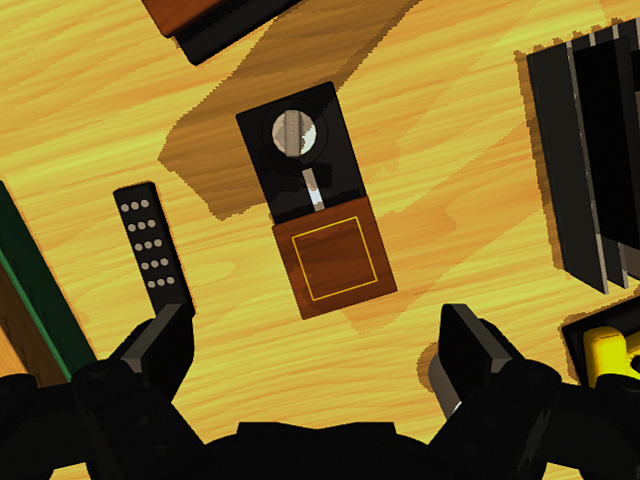

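The wrist view shows the small stand upright: knob at (294,132) with its bar nearly vertical in the image, and the brass square's corners at about (293,236), (357,217), (376,282) and (313,300). I'll fit the stand's pose to these corners.

```bash
cat > fit.py <<'E'
from s import *
def standpts(v):
    x,y,yaw,a=v; t=0.14*(a-1.571)  # >0 raises knob side (-x)
    pl=np.array([[-33,33,12],[-33,-33,12],[33,-33,12],[33,33,12],[-50,50,12],[-50,-50,12],[50,-50,12],[50,50,12]],float)
    pl=Ro.from_euler("y",t).apply(pl)+[0,0,48]
    bed=np.array([[-164.5,52,14],[-164.5,-52,14],[-128,0,58]],float)
    return Ro.from_euler("z",yaw).apply(np.r_[pl,bed])+[x,y,0]
def fitstand(p,uv,v0):
    f=lambda v:np.r_[(proj(p,standpts(v))-uv).ravel(),(v[3]-v0[3])*1]
    return least_squares(f,v0,loss="soft_l1",x_scale=[10,10,.1,.3])
E
python3 - <<'E'
from fit import *
p=pickle.load(open("w1.pkl","rb"))
v=np.array([572,-287,.04,.6])
print(proj(p,standpts(v)).round())
# order matched to picture: camera looks +x, image right=+y?
uv=np.array([(357,217),(293,236),(313,300),(376,282),(366,199),(275,225),(303,319),(397,290),(331,82),(236,115),(293,132)],float)
g=cv2.cvtColor(p["img"],cv2.COLOR_RGB2GRAY)
s=cv2.cornerSubPix(g,uv[:10].astype(np.float32)[:,None],(4,4),(-1,-1),(3,50,.01))[:,0]
print((s-uv[:10]).round(1).tolist())
uv[:10]=np.where(np.abs(s-uv[:10]).max(1,keepdims=True)<3,s,uv[:10])
f=fitstand(p,uv,v); print(f.x.round(3),(proj(p,standpts(f.x))-uv).round(1).tolist())
# bar direction: bright top pixels
b=cv2.resize(p["img"][95:170,255:335],None,fx=7,fy=7,interpolation=cv2.INTER_CUBIC); cv2.imwrite("pics/knob.png",b[:,:,::-1])
k=r.sense()
E
```

```text
[[358. 218.]
 [293. 237.]
 [313. 300.]
 [377. 282.]
 [370. 196.]
 [272. 226.]
 [302. 320.]
 [398. 293.]
 [337.  79.]
 [237. 112.]
 [296. 133.]]Traceback (most recent call last):
  File "<stdin>", line 8, in <module>
cv2.error: OpenCV(4.12.0) :-1: error: (-5:Bad argument) in function 'cornerSubPix'
> Overload resolution failed:
>  - Layout of the output array corners is incompatible with cv::Mat
>  - Expected Ptr<cv::UMat> for argument 'corners'
```

```bash
python3 - <<'E'
from fit import *
p=pickle.load(open("w1.pkl","rb"))
v=np.array([572,-287,.04,.6])
uv=np.array([(357,217),(293,236),(313,300),(376,282),(366,199),(275,225),(303,319),(397,290),(331,82),(236,115),(293,132)],float)
g=cv2.cvtColor(p["img"],cv2.COLOR_RGB2GRAY)
s=cv2.cornerSubPix(g,np.ascontiguousarray(uv[:10].reshape(-1,1,2).astype(np.float32)),(4,4),(-1,-1),(3,50,.01))[:,0]
uv[:10]=np.where(np.abs(s-uv[:10]).max(1,keepdims=True)<3,s,uv[:10])
f=fitstand(p,uv,v); print(f.x.round(3),(proj(p,standpts(f.x))-uv).round(1).tolist())
b=cv2.resize(p["img"][95:170,255:335],None,fx=7,fy=7,interpolation=cv2.INTER_CUBIC)
# overlay predicted bar top outline for fits
x,y,yaw,_=f.x
for a,c in((.3,(255,0,0)),(.6,(0,255,0)),(.9,(0,0,255))):
    o=Ro.from_euler("z",-a).apply([[-21,-7,58],[21,-7,58],[21,7,58],[-21,7,58]])+[-128,0,0]
    q=(proj(p,Ro.from_euler("z",yaw).apply(o)+[x,y,0])-[255,95]+.5)*7
    cv2.polylines(b,[q.astype(np.int32)],True,c,1)
cv2.imwrite("pics/knob.png",b[:,:,::-1])
E
```

```text
[ 5.71345e+02 -2.87769e+02  6.20000e-02  1.95000e-01] [[0.6, 0.1], [0.4, -0.5], [-0.1, -0.2], [0.0, 0.4], [1.5, -5.2], [-3.3, 1.9], [-0.6, 1.2], [1.1, 1.2], [0.9, -1.8], [-1.4, -1.4], [-1.1, 1.1]]
```

View pics/knob.png

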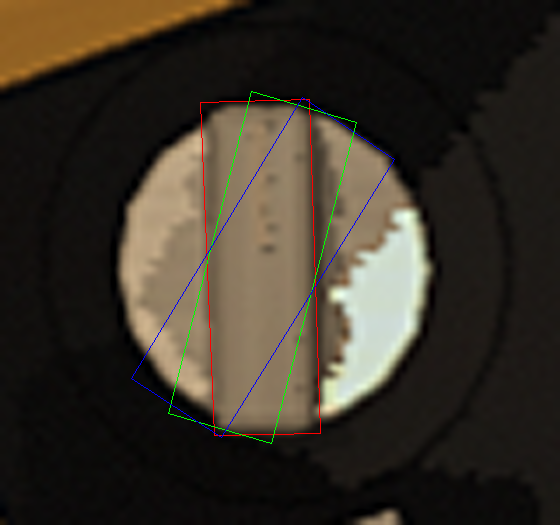

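```bash
cat >> fit.py <<'E'
ST=np.array([571.35,-287.77]); YAW=.062
E
python3 - <<'E'
from fit import *
K=ST-128*np.array([np.cos(YAW),np.sin(YAW)]); y0=np.pi+YAW-.33; y1=np.pi+YAW-1.571
r.set_joints([.57,.35,0,1.8,0,np.pi-2.15,1.8])
s=r.sense();print(s["t"],s["ee_pos"],s["ee_rot"])
r.set_gripper(38,40)
q=r.solve_ik([*K,130],down(y0)); print(np.round(q,2))
r.move_ptp([*K,130],down(y0)); 
r.movel([*K,34],120)
s=r.sense();print(s["t"],s["ft_force"].round(1),s["qpos"].round(2))
r.set_gripper(0,40); s=r.sense(); print(s["grip_width"],s["gripper_force"],s["ee_pos"])
for y in np.linspace(y0,y1,7)[1:]:
    q=r.solve_ik([*K,34],down(y)); r.set_joints(q)
s=r.sense();print(s["t"],s["qpos"].round(2),s["ee_pos"],s["ft_force"].round(1),s["torque"].round(2),Ro.from_rotvec(s["ee_rot"]).as_matrix()[:,0])
E
```

```text
6.325 [ 467.48469337 -367.00520569  288.35141107] [-5.32994667e-01 -3.09501668e+00 -9.87663939e-04]
[ 0.51  0.47 -0.03  2.1   0.03  0.58  1.76]
8.5333 [ 0.2 -0.3 -0.1] [ 0.5   0.62 -0.02  2.16  0.04  0.36  1.74]
0.47886202936936895 0.0 [ 443.68648211 -295.73845995   34.20537752]
10.4833 [ 0.3   0.64  0.27  2.18 -0.45  0.37  1.01] [ 443.48379014 -295.66614401   33.93464124] [ 0.1 -0.4 -0.5] [-0.02 -0.02 -0.01] [-7.40077275e-02  9.97257630e-01 -2.76801238e-04]
```

```bash
python3 - <<'E'
from s import *
p=r.snapshot("scene"); w=r.snapshot("wrist"); 
a=cv2.resize(p["img"][170:370,120:320],(400,400),interpolation=2); b=cv2.resize(w["img"],(400,300))
c=np.zeros((400,800,3),np.uint8); c[:,:400]=a; c[:300,400:]=b; cv2.imwrite("pics/k2.png",c[:,:,::-1])
print(r.sense()["grip_width"], proj(w,r.sense()["ee_pos"]))
E
```

```text
0.045100135038812085 [[317.9521823  278.28171439]]
```

View pics/k2.png

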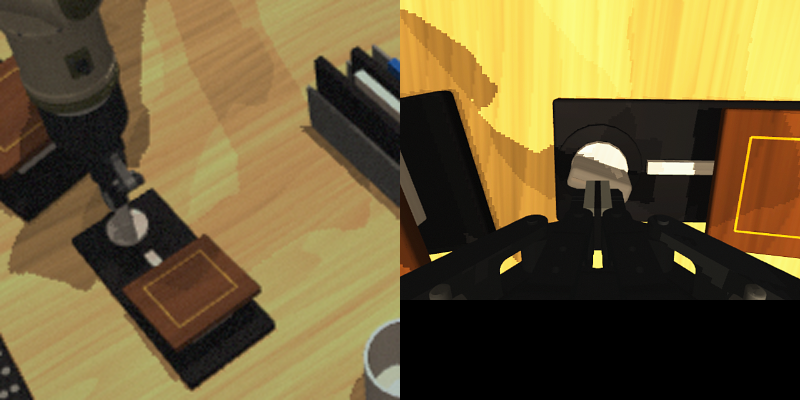

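The gripper shut on nothing: width is 0 and the bar hasn't turned. I'll check the geometry numerically.

```bash
python3 - <<'E'
from fit import *
P=pickle.load(open("p0.pkl","rb")); 
K=ST-128*np.array([np.cos(YAW),np.sin(YAW)])
def bar(a,z,xy=K):
    return Ro.from_euler("z",YAW-a).apply([[-21,-7,z],[21,-7,z],[21,7,z],[-21,7,z]])+[*xy,0]
for n in ("scene","top"):
    p=P[n]; print(n,"bar58",proj(p,bar(.33,58)).round().tolist(),"base28",proj(p,[*K,28]).round(),"stand pts",proj(p,standpts([*ST,YAW,.33])).round().tolist())
w=r.snapshot("wrist"); p=r.snapshot("scene"); pickle.dump((w,p),open("w2.pkl","wb"))
s=r.sense(); print(s["ee_pos"],s["grip_width"])
print("wrist: bar58",proj(w,bar(.33,58)).round().tolist(),"bar28",proj(w,bar(.33,28)).round().tolist(),"stand",proj(w,standpts([*ST,YAW,.33])).round().tolist())
print("scene tip",proj(p,s["ee_pos"]).round(), "tip+50",proj(p,s["ee_pos"]+[0,0,50]).round())
a=cv2.resize(w["img"][180:360,200:440],None,fx=3.3,fy=3.3,interpolation=2)
b=cv2.resize(p["img"][230:310,140:247],(400,300),interpolation=2)
cv2.imwrite("pics/w2.png",a[:,:,::-1]); cv2.imwrite("pics/s2.png",b[:,:,::-1])
E
```

```text
scene bar58 [[173.0, 268.0], [177.0, 283.0], [184.0, 281.0], [179.0, 266.0]] base28 [[181. 283.]] stand pts [[218.0, 295.0], [190.0, 314.0], [208.0, 334.0], [236.0, 313.0], [220.0, 286.0], [178.0, 314.0], [205.0, 344.0], [248.0, 313.0], [194.0, 263.0], [153.0, 289.0], [178.0, 274.0]]
top bar58 [[456.0, 311.0], [461.0, 291.0], [454.0, 289.0], [449.0, 309.0]] base28 [[452. 301.]] stand pts [[435.0, 256.0], [467.0, 254.0], [465.0, 222.0], [433.0, 224.0], [427.0, 264.0], [475.0, 262.0], [473.0, 214.0], [425.0, 216.0], [427.0, 320.0], [476.0, 318.0], [455.0, 300.0]]
[ 443.55043774 -295.77136348   34.02843397] 0.07152705291636095
wrist: bar58 [[262.0, 299.0], [361.0, 331.0], [374.0, 300.0], [273.0, 267.0]] bar28 [[271.0, 273.0], [355.0, 301.0], [365.0, 274.0], [280.0, 246.0]] stand [[562.0, 218.0], [536.0, 369.0], [713.0, 387.0], [761.0, 226.0], [521.0, 172.0], [489.0, 399.0], [750.0, 428.0], [834.0, 180.0], [241.0, 158.0], [248.0, 356.0], [318.0, 299.0]]
scene tip [[181. 281.]] tip+50 [[176. 267.]]
```

View pics/w2.png

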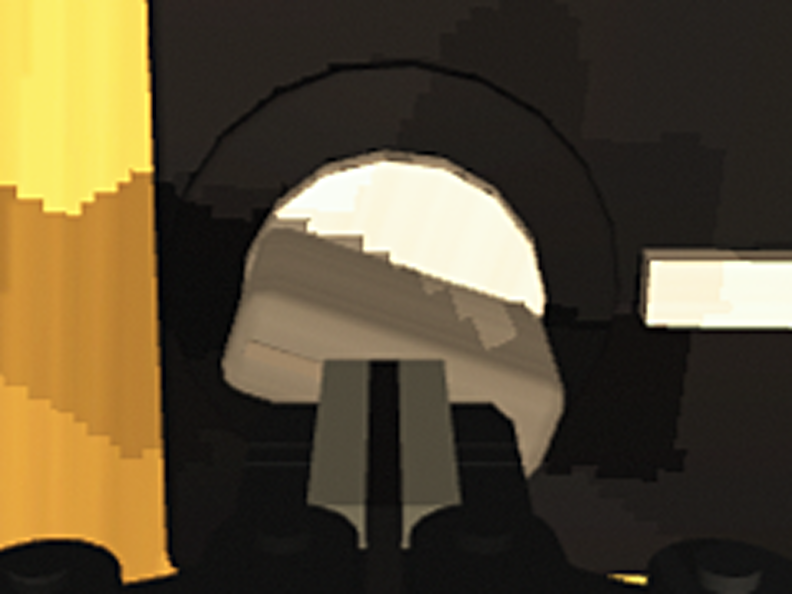

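The fingers are drawn above the bar, although the TCP reads z=34. The real tips seem to be about 20 mm higher than reported, so I'll probe gently with the closed fingers.

```bash
python3 - <<'E'
from fit import *
w,p=pickle.load(open("w2.pkl","rb"))
s0=r.sense(); f0=s0["ft_force"]; x,y,_=s0["ee_pos"]
z=34
while z>8:
    z-=2; r.movel([x,y,z],40); s=r.sense()
    print(z,s["ee_pos"].round(1)[2],(s["ft_force"]-f0).round(1),round(s["grip_width"],1))
    if np.linalg.norm(s["ft_force"]-f0)>4: break
print(s["t"])
E
```

```text
32 31.9 [ 1.   0.4 -0.7] 0.0
30 29.9 [ 1.   0.2 -0.7] 0.2
28 27.9 [ 1.3 -0.3 -1.5] 0.2
26 25.9 [ 1.9 -0.1 -1.4] 0.1
24 24.4 [0.3 0.6 7. ] 0.1
11.9333
```

View pics/s2.png

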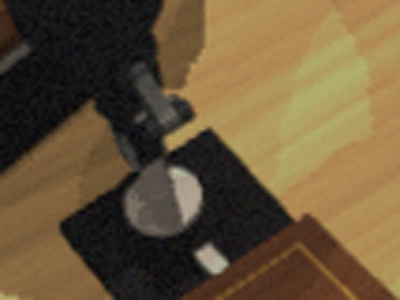

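The tips touched the bar top (z=58) with the TCP reading about 24.6. The real tips are therefore about 33 mm behind the reported TCP, which agrees with the wrist view. I'll apply that offset.

```bash
echo 'OFF=33.4  # real shut tip is this far behind the reported TCP' >> s.py
python3 - <<'E'
from fit import *
K=ST-128*np.array([np.cos(YAW),np.sin(YAW)]); y0=np.pi+YAW-.33; y1=np.pi+YAW-1.571
x,y,_=r.sense()["ee_pos"]; r.movel([x,y,60],150)
r.set_gripper(38,40)
r.set_joints(r.solve_ik([*K,60],down(y0))); r.wait(.1)
f0=r.sense()["ft_force"]; Z=36-OFF
ok=True
for z in (20,12,7,Z):
    r.movel([*K,z],80); s=r.sense(); f=s["ft_force"]-f0; print(z,s["ee_pos"][2].round(1),f.round(1))
    if np.linalg.norm(f)>8: ok=False;break
if ok:
    r.set_gripper(0,40); s=r.sense(); print(s["t"],s["grip_width"],s["gripper_force"],s["ft_force"].round(1))
    if s["grip_width"]>8:
        for yy in np.linspace(y0,y1,5)[1:]: r.set_joints(r.solve_ik([*K,Z],down(yy)))
        r.wait(.1)
s=r.sense();print(s["t"],s["qpos"].round(2),s["ee_pos"],s["ft_force"].round(1),s["torque"].round(2),s["grip_width"],Ro.from_rotvec(s["ee_rot"]).as_matrix()[:,0])
E
```

```text
20 19.9 [ 0.2 -0.4  0.8]
12 11.9 [-0.6 -0.   0.6]
7 6.8 [-0.8  0.2  0.2]
2.6000000000000014 2.4 [-0.9  0.5  1.2]
15.3833 12.99359927708011 41.61962628364563 [0.6 4.8 4.5]
16.65 [ 0.32  0.69  0.24  2.19 -0.52  0.31  1.06] [ 444.56017345 -293.96595095    2.86883695] [3.3 7.1 4.8] [ 1.44 -0.58 -0.09] 13.25368872204591 [-0.06356438  0.99797573  0.00200214]
```

```bash
python3 - <<'E'
from fit import *
x,y,z=r.sense()["ee_pos"]
r.set_gripper(36); r.movel([x,y,80],150)
r.move_ptp([520,-255,230],down(np.pi/2+YAW)); r.wait(.2)
p=r.snapshot("wrist"); t=r.snapshot("top"); pickle.dump((p,t),open("w3.pkl","wb")); save(p,"w3")
s=r.sense(); print(s["t"],s["ee_pos"])
print(proj(p,standpts([*ST,YAW,1.571])).round(1).tolist())
E
```

```text
18.6917 [ 519.1921111  -255.37320118  229.06424068]
[[338.1, 211.5], [337.1, 284.3], [411.2, 284.2], [415.8, 211.4], [318.1, 191.6], [318.1, 302.0], [428.9, 301.9], [437.3, 191.5], [197.0, 182.5], [205.0, 285.4], [229.1, 248.3]]
```

View pics/w3.png

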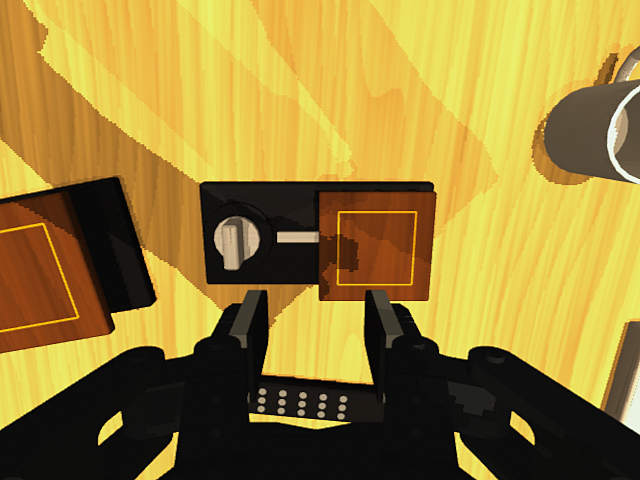

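The knob bar now lies along the stand's y, and the brass square corners match the level-platform prediction to within 1 px: (338,212), (337,285), (412,285), (416,212). Next I'll locate the case, with a top-view corner fit first and then wrist silhouettes.

```bash
cat > case.py <<'E'
from fit import *
C8=np.array([[i*32,j*32,k] for k in (0,84) for i,j in ((-1,-1),(1,-1),(1,1),(-1,1))],float)
def cpts(v,z=0): return Ro.from_euler("z",v[2]).apply(C8)+[v[0],v[1],z]
def dist(mask):
    m=mask.astype(np.uint8); return cv2.distanceTransform(m,cv2.DIST_L2,5)-cv2.distanceTransform(1-m,cv2.DIST_L2,5)
def hull(p,v,z=0,n=200):
    h=cv2.convexHull(proj(p,cpts(v,z)).astype(np.float32))[:,0]; h=np.r_[h,h[:1]]
    L=np.r_[0,np.cumsum(np.linalg.norm(np.diff(h,axis=0),axis=1))]; t=np.linspace(0,L[-1],n)
    return np.c_[np.interp(t,L,h[:,0]),np.interp(t,L,h[:,1])]
def fitcase(views,v0,z=0):
    from scipy.ndimage import map_coordinates as mc
    D=[(p,dist(m)) for p,m in views]
    def f(v): return np.concatenate([mc(d,[(q:=hull(p,v,z))[:,1],q[:,0]],order=1,mode="nearest") for p,d in D])
    return least_squares(f,v0,loss="soft_l1",x_scale=[10,10,.1],diff_step=1e-4)
E
python3 - <<'E'
from case import *
P=pickle.load(open("p0.pkl","rb")); t=P["top"]
c=np.array([(50,137),(130,90),(170,165),(95,212)])*1.2/3.5+[80,190]
X=back(t,c,84)[:,:2]; e=X[1]-X[0]; th=np.arctan2(e[1],e[0]); print(X.round(1).tolist(),X.mean(0),np.degrees(th)%90)
v0=np.array([*X.mean(0),th])
g=fitcase([(t,P[("top","case")][0]["pixels"])],v0); print("top",g.x,np.degrees(g.x[2])%90,g.cost)
r.movel([520,-150,290],200)
yaw=np.radians(np.degrees(th)%90+90); print(np.degrees(yaw))
q=r.solve_ik([600,370,300],down(yaw)); print(np.round(q,2))
# view: centre of sight lies toward -x_tool of TCP
h=290; off=(0.274*(175+h-40)-67)
pos=v0[:2]+off*np.array([np.cos(yaw),np.sin(yaw)]); print(pos)
r.move_ptp([*pos,h],down(yaw)); r.wait(.2)
r.set_gripper(85)
p=r.snapshot("wrist"); save(p,"w4"); D=r.silhouettes("case",p); 
for d in D: print(d["confidence"],d["box"])
print(proj(p,cpts(v0)).round().tolist())
pickle.dump((p,D),open("w4.pkl","wb"))
s=r.sense(); print(s["t"],s["qpos"].round(2),s["ee_pos"])
for d in D[:2]:
    if d["confidence"]>.4:
        g=fitcase([(p,d["pixels"])],v0); print("wrist",g.x,np.degrees(g.x[2])%90,g.cost)
E
```

```text
[[555.7, 432.1], [590.1, 378.9], [537.5, 346.6], [503.7, 396.0]] [546.75205934 388.39792566] 32.904887181118056
top [547.25077109 391.006669    -1.00100372] 32.64671177837138 46.3905793428421
122.90488718111806
[-0.95  0.53  0.52  1.56 -0.28  1.13  0.2 ]
[519.88854141 429.91483672]
0.62 [284.4, 202.0, 351.1, 279.2]
[[289.0, 204.0], [290.0, 257.0], [344.0, 257.0], [345.0, 204.0], [284.0, 220.0], [285.0, 283.0], [350.0, 283.0], [351.0, 220.0]]
22.375 [-1.1   0.49  0.52  1.64 -0.27  1.08  0.06] [519.89289607 429.93796889 289.999128  ]
wrist [544.14116199 389.98093545  -0.99712867] 32.868735826946086 39.70620775222778
```

```bash
python3 - <<'E'
from case import *
c=np.array([545.5,389.8]); yaw=np.radians(122.85)
r.move_ptp([*c,110],down(yaw)); r.wait(.2)
f0=r.sense()["ft_force"]; ok=True
for z in (50,35,24,17,12):
    r.movel([*c,z],80); s=r.sense(); f=s["ft_force"]-f0; print(z,s["ee_pos"].round(1),f.round(1))
    if np.linalg.norm(f)>5: ok=False;break
if ok:
    r.set_gripper(40,50); s=r.sense(); print(s["t"],s["grip_width"],s["gripper_force"],s["ft_force"].round(1),s["ee_pos"].round(1))
    if s["grip_width"]>58:
        r.movel([*c,22],50); r.wait(.1); s=r.sense(); print(s["grip_width"],s["ft_force"]-f0,s["ee_pos"].round(1),s["torque"].round(2))
E
```

```text
50 [545.9 389.8  50.3] [ 0.  -1.1 -0.6]
35 [545.1 389.5  34.3] [-0.6 -0.7 -0.9]
24 [545.2 389.5  23.3] [-0.  -1.3 -0.4]
17 [545.2 389.6  16.5] [ 0.7 -0.9 -0.6]
12 [545.3 389.7  11.7] [ 0.7 -0.1 -0.4]
25.6917 63.54145575069557 55.874006152153015 [0.5 0.3 2.2] [545.9 390.   12.4]
63.41893862171524 [ 0.26497194 -0.27728454 -3.52024104] [545.3 389.8  21.9] [-0.02  0.01  0.03]
```

```bash
python3 - <<'E'
from case import *
c=np.array([545.5,389.8])
r.movel([*c,190],150)
yaw=YAW+np.pi/2
r.movel([*ST,190],180,orientation=down(yaw))
r.movel([*ST,100],100); r.wait(.3)
s=r.sense(); print(s["t"],s["grip_width"],s["gripper_force"],s["ee_pos"].round(2),s["qpos"].round(2),Ro.from_rotvec(s["ee_rot"]).as_matrix().round(3).tolist())
V=[]
for n in ("scene","top","wrist"):
    p=r.snapshot(n); D=r.silhouettes("case",p); print(n,[(round(d["confidence"],2),np.round(d["box"]).tolist()) for d in D])
    pr=proj(p,cpts([*ST,YAW],s["ee_pos"][2]-12.3)); print(" pred",pr.min(0).round(),pr.max(0).round()); V.append((p,D))
pickle.dump(V,open("w5.pkl","wb"))
a=cv2.resize(V[0][0]["img"][200:370,120:300],(400,378),interpolation=2); b=cv2.resize(V[2][0]["img"],(400,300))
cv=np.zeros((378,800,3),np.uint8); cv[:,:400]=a; cv[:300,400:]=b; cv2.imwrite("pics/h.png",cv[:,:,::-1])
E
```

```text
32.675 63.5470438182652 55.348718762397766 [ 571.55 -287.78  100.4 ] [ 0.06  0.66  0.5   1.91 -0.48  0.69  0.91] [[-0.062, 0.998, 0.001], [0.998, 0.062, -0.0], [-0.0, 0.001, -1.0]]
scene [(0.9, [182.0, 269.0, 234.0, 325.0])]
 pred [178. 261.] [235. 328.]
top []
 pred [436. 209.] [481. 252.]
wrist [(0.83, [196.0, 204.0, 439.0, 434.0])]
 pred [198. 204.] [441. 460.]
```

View pics/h.png

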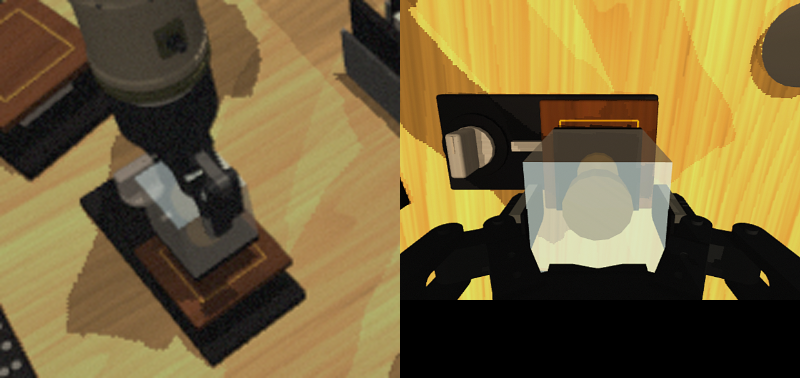

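The case is held upright over the platform, and the base edge in the wrist view (row 205) matches the prediction (204). I'll check how the case sits relative to the brass square in the scene view before lowering.

```bash
python3 - <<'E'
from case import *
V=pickle.load(open("w5.pkl","rb")); p=V[0][0]
b=standpts([*ST,YAW,1.571]); print("brass pred",proj(p,b[:8]).round(1).tolist())
print("case bottom pred",proj(p,cpts([*ST,YAW],88.1))[:4].round(1).tolist())
print("J per 10mm x,y,z",[(proj(p,[*(ST+d[:2]),88+d[2]])-proj(p,[*ST,88])).round(1).tolist() for d in np.eye(3)*10])
# subpixel corners
g=cv2.cvtColor(p["img"],cv2.COLOR_RGB2GRAY)
i=np.float32([(208.7,326.9),(236,311.6),(211.4,335.9),(240.2,311.2)]).reshape(-1,1,2)
print(cv2.cornerSubPix(g,i.copy(),(3,3),(-1,-1),(3,50,.01))[:,0].round(1).tolist())
w=V[2][0]; print("wrist bottom",proj(w,cpts([*ST,YAW],88.1))[:4].round(1).tolist(),"brass",proj(w,b[:4]).round(1).tolist())
E
```

```text
brass pred [[217.8, 294.1], [189.7, 313.1], [208.8, 335.9], [237.3, 315.7], [220.0, 284.2], [177.6, 312.4], [206.3, 347.4], [249.6, 316.4]]
case bottom pred [[187.6, 305.4], [206.5, 327.8], [234.8, 308.0], [215.5, 286.9]]
J per 10mm x,y,z [[[2.7, 3.6]], [[4.6, -2.8]], [[-0.9, -2.8]]]
[[208.6999969482422, 326.8999938964844], [236.0, 311.6000061035156], [211.8000030517578, 334.5], [240.1999969482422, 311.20001220703125]]
wrist bottom [[253.8, 329.8], [381.4, 329.8], [387.2, 203.6], [248.2, 203.7]] brass [[254.7, 192.4], [259.3, 308.0], [375.5, 308.0], [380.3, 192.3]]
```

The case and the brass square show the same residuals in the scene view, so their relative pose is within about 1 mm. I'll lower to a 10 mm gap and hand in.

```bash
python3 - <<'E'
from case import *
r.movel([*ST,82.2],25); r.wait(1)
s=r.sense(); print(s["t"],s["ee_pos"].round(2),s["grip_width"],s["gripper_force"],s["ft_force"].round(1),np.abs(s["dq"]).max())
p=r.snapshot("wrist"); g=p["img"]
print("pred bottom",proj(p,cpts([*ST,YAW],69.8))[2:4].round(1).tolist(),"brass",proj(p,standpts([*ST,YAW,1.571])[[0,3]]).round(1).tolist())
d=r.silhouettes("case",p); print([np.round(x["box"]).tolist() for x in d])
print(r.close_job())
E
```

```text
34.8333 [ 571.36 -287.75   82.18] 63.08365190641364 55.34596145153046 [-0.6 -0.4 -3.8] 0.0019444018811892332
pred bottom [[387.2, 203.4], [248.5, 203.5]] brass [[249.5, 197.9], [386.0, 197.8]]
[[199.0, 204.0, 435.0, 434.0]]
the job is handed in; nothing more can be done
None
```

The job is handed in at about 35 s: the knob is turned so the platform is level, and the case is held still over it, centred and squared to about 1 mm, roughly 1 cm above it by the arm's readings and the camera checks.

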